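# Switch the test station on with its key

## Task

Switch the motor test station on: take the yellow-headed key out of the key stand, push it fully home into the key switch on the sloping face of the grey box, and then turn it clockwise as far as it goes, to the green mark. Leave the key in the switch, and leave the blue key and the other things on the bench where they are.

Things in the scene. Friction and masses are not known exactly. Their poses are not given: they have to be found in the camera images.
- yellow_key: Key with yellow head, about 60 g, upright in the stand. Origin: centre of the blade's tip; z to the head, x along the blade's width; the same after a half turn about z. Blade 14 (x) by 7 (y) mm, 32 long, last 4 mm tapered; round shoulder 20 across, z 32 to 38; flat head 34 (x) by 12 (y) mm, z 38 to 74: grip its 12 mm. Shoulder starts on the stand's top.
- yellow_key_shoulder (a point): Underside of the yellow key's shoulder, on its axis, 32 mm above the tip; rests on the face of the lock cylinder when the key is fully home. Axes as the key's.
- yellow_key_head (a point): Point of the yellow key's axis inside its head, 60 mm above the tip: a good place to grip. Axes as the key's.
- blue_key: Key of the same shape with a blue head, in the stand's other slot, 70 mm from the yellow one (which slot is which varies). Leave it there.
- key_stand: Grey block, fixed, 42 (x) by 130 (y) by 50 (z) mm, origin at the centre of its underside. Two slots in its top at y = -35 and +35 mm, each 9.5 (x) by 16.5 (y) mm, 38 deep: the keys' heads stand in the block's y-z plane.
- switch_box: Grey box, fixed, 90 (x) by 110 (y) mm, 50 high in front (-x), 98 behind; origin: centre of its underside. The face's normal leans 28 degrees from vertical toward -x. In its centre is the key switch, a steel cylinder 34 mm across in a yellow ring 52 across, 3 mm proud. White mark up the slope (off), green mark 60 degrees clockwise (on).
- keyway (a point): Centre of the keyway's mouth, flush with the sloping face (in the box's frame x 0, y 0, z 74 mm). z out of the face along the turning axis, x along the slot's long side; turns with the cylinder. At off x points up the slope. Slot 16.4 (x) by 9.4 (y) mm, 36 deep, 2.5 mm chamfers at the mouth.
- key_switch (a joint): Angle of the lock cylinder: 0 off (as it starts), growing clockwise seen from outside the face, to a stop at 1.047 rad (on). Friction about 0.06 N m, stays where it is left. The key has about 0.17 rad of play in the slot, either way.
- rotor: Grey turned rotor standing by the right-hand rig, 54 mm across and high. Bystander.
- screw_tin: Round pale tin of screws, 63 mm across, 28 high, at the front of the bench. Bystander.
- tape_roll: Brown roll of tape lying flat, 84 mm across, 24 high, at the front of the bench. Bystander.
- oil_bottle: Small amber oil bottle with a red spout, 36 mm across, 110 high, at the right front of the bench. Bystander.
Not all that is in view belongs to the job. Of the things shaped like the yellow_key, the yellow one is meant.

How it is judged:
On the way, in this order (a step that is already met when the one before it is completed fails the run):
1. the yellow key is fully home in the keyway while the switch is still at off (distance between yellow_key_shoulder and keyway below 0.005 m and angle between the z axis of yellow_key and the z axis of keyway, either way round below 0.22 rad and value of joint key_switch below 0.3 rad), for 0.2 s.
2. the key, still home, has turned the switch clockwise to on (distance between yellow_key_shoulder and keyway below 0.005 m and angle between the z axis of yellow_key and the z axis of keyway, either way round below 0.22 rad and value of joint key_switch above 0.92 rad), for 0.2 s.
At the end, for the whole second after the job is handed in: The switch stands at on (at least 0.92 of its 1.047 rad); the yellow key is left in it, at rest and fully home (shoulder within 5 mm of the keyway's mouth, axes within 0.22 rad); the blue key is within 20 mm and the rotor, screw tin, tape roll and oil bottle within 30 mm of where they stood (all of step 2 and linear speed of yellow_key below 0.02 m/s and distance of blue_key from where it was at the start of the episode below 0.02 m and distance of each of rotor, screw_tin, tape_roll, oil_bottle from where it was at the start of the episode below 0.03 m); the robot touches nothing.
It fails at once if the blue key is moved more than 20 mm (distance of blue_key from where it was at the start of the episode above 0.02 m).
It fails at once if a bystander is moved more than 30 mm (distance of any of rotor, screw_tin, tape_roll, oil_bottle from where it was at the start of the episode above 0.03 m).
It also fails if it takes over 48 s, if anything falls off the work surface, if the arm or the gripper's body presses on something with over 40 N, if the wrist force passes 120 N, or if a joint passes its speed limit or range.

## Robot

A 7-joint arm with a two-finger parallel gripper is mounted at the origin on a cart in front of the work surface, level with it; the furniture and walls round the work are solid. World frame = base frame: x ahead of the robot, y to its left, z up, the work surface at z = 0. Lengths are in m, angles in rad, forces in N, time in s.
With the tool pointing down it reaches from about 0.425 to 0.825 m from the base axis. Payload 3.6 kg.
Tool frame: the origin (TCP) lies on the centre line of the jaws, within the pads' length; the fingertips stand 19 mm ahead of it and the grasp point (between the pads) is the TCP; z points along the fingers, x is the direction in which the jaws open and shut, and the axes are right-handed (so a half turn about z gives the same grasp; the last joint's range is limited). The gripper opens to 93 mm and grips with 3 to 60 N. Pads are 15 mm wide; open, the fingers measure 128 mm over their backs; the gripper's body (75 mm by 188 mm) begins 65 mm behind the grasp point.
Start: joints at [-1.23, 0.615, -0.013, 1.423, 0.008, 1.103, -0.04], TCP at [0.233, 0.607, 0.238] pointing down, gripper open.
Joint ranges: [-3.12, 3.12], [-0.3, 2.06], [-1.34, 1.32], [0.26, 2.42], [-1.36, 4.5], [0.01, 1.98], [-2.84, 2.84]. Speed limits (rad/s): [2.79, 2.79, 3.14, 3.14, 3.14, 3.14, 3.14].

## Interface

Orientations are given as a unit quaternion [w, x, y, z].
In Python, from station import ctrl gives the robot as it stands.
- The arm moves only by the tool drive_tool, never from a script. Its argument "moves" is a list that holds one entry, the list of rows, each a list of 7 numbers: the closure, from 0 (fully open) to 1 (shut), then the shift along the tool's x, y, z in m, then the turn, a rotation vector about the tool's x, y, z in degrees. A call has 1 to 8 rows; each row is the pose to reach, as a shift and turn from the pose commanded when the call began, along the tool's axes at that moment; what a row does not reach only later rows make up. A row lasts 1/8 s, in which the tool goes at most 62.5 mm and 10.7 degrees, less where a joint would pass 70% of its speed; a pose out of reach is approached as far as the arm can. A call with a gripper value outside its range is refused whole. The fingers move at their own pace and stop on an object; the grip force is fixed at half the most. Time passes only in rows, so rows that repeat a pose let the fingers close. It gives the time, the measured TCP pose, the force and the opening at its end, in the units of the state.
- ctrl.state(): the state, without advancing time (a new reading comes with each control period).
- ctrl.snapshot(name): name is "scene" or "side" or "wrist"; returns a dict with "frame" (420x560x3 uint8, red, green, blue), "K" (3x3 intrinsics, pixels), "D" ([k1, k2, p1, p2, k3] as OpenCV has them; the pictures are not rectified), "R" (3x3) and "t" (3): a world point X has camera coordinates R X + t; the wrist camera has in their place "mount" (4x4, takes a point from camera to tool coordinates, whose origin is the TCP and whose axes are the tool frame's). Camera axes: x right, y down, z forward; pixel columns grow to the right and rows downward; lengths in m; the calibration is good to about 2 mm. A picture is of the moment at which its call begins: read the wrist's pose just before it. There is no depth.
- ctrl.job_done(): hands the job in, once; it reports no verdict.
The state is a dict: "time": time; "joints": joint angles; "joint_velocities": joint speeds; "joint_torque": joint torques, N m; "tcp_pos": TCP position; "tool_rot": TCP orientation; "ft_force": force on the tool from outside, world axes, zero at the start; "torque": the same for the moment, N m; "finger_gap": opening from 0.0 (shut) to 1.0 (fully open).
Only numpy, scipy, OpenCV 4.12 (cv2) and the standard library are available. Lean on these libraries where they do the work, as an engineer would, in place of code of your own. Each camera call takes 0.05 s, during which the arm holds its last target. There are 200 camera calls.

## Working session

There is one attempt and no reset: what is moved stays moved. The work goes in short steps, Python scripts to look and compute and a tool call to move; the robot and the scene stay as the last step left them, time stands still between calls to the robot, and variables do not carry over. Pictures are saved under pics/ and viewed, about 8 in all and at most 12, crops included, and the job is handed in when it is done.

Besides the shell and the picture viewer there is one more tool, called after "Request:" in YAML: its name, and indented under it one key for each argument. drive_tool: Moves the arm, as the interface text tells. Its arguments: {"type":"object","properties":{"moves":{"type":"array","items":{"type":"array","items":{"type":"array","items":{"type":"number"}}}}},"required":["moves"]}

```bash
mkdir -p pics; ls; python3 - <<'E'
from station import ctrl
import cv2,json
s=ctrl.state();print(s)
for n in("scene","side","wrist"):
    d=ctrl.snapshot(n);cv2.imwrite(f"pics/{n}0.png",d["frame"][:,:,::-1])
    print(n,{k:d[k].tolist() if hasattr(d[k],'tolist') else d[k] for k in d if k!="frame"})
a=cv2.imread("pics/scene0.png");b=cv2.imread("pics/side0.png")
E
```

```text
pics
{'time': 0.0, 'joints': array([-1.23051372,  0.61590971, -0.01259507,  1.42484991,  0.00810242,
        1.10339772, -0.04039324]), 'joint_velocities': array([ 5.61149450e-04,  7.00336570e-05, -1.77761707e-03, -1.93863156e-04,
       -1.49827065e-03, -6.53146438e-04,  5.71511018e-04]), 'joint_torque': array([-5.27355187e-04, -4.58942592e+01,  2.08507483e-01, -1.65739220e+01,
       -6.11370499e-02,  2.05550285e-02,  2.40260351e-04]), 'tcp_pos': array([0.23284123, 0.60608932, 0.23650358]), 'tool_rot': array([ 7.32296641e-04,  8.24184111e-01,  5.66320555e-01, -1.02188857e-03]), 'ft_force': array([-0.07146084,  0.32964701,  0.22380269]), 'torque': array([ 0.00958269, -0.03749426, -0.02087335]), 'finger_gap': 0.9995981971972264}
scene {'K': [[518.2570421124523, 0.0, 272.4964228418546], [0.0, 518.2570421124523, 211.8734085216534], [0.0, 0.0, 1.0]], 'D': [0.033450202483041765, 0.0, 0.0, 0.0, 0.0], 'R': [[0.6193806782339096, -0.784989903164713, 0.012586793076728834], [-0.5520321811222451, -0.4468577664337786, -0.7039734423848893], [0.5582365506090755, 0.429079233367532, -0.7101147548508
[... 295 characters left out ...]
3, -0.022117636993593655], [-0.08055009347416979, 0.41841714373432726, -0.9046760615106989], [0.22176095155534162, -0.8773540029554544, -0.42552559718929933]], 't': [0.3909154396521821, 0.2385504680881568, 0.5522268900083663]}
wrist {'K': [[346.4213500227125, 0.0, 285.75710241219105], [0.0, 346.4213500227125, 209.32172524189556], [0.0, 0.0, 1.0]], 'D': [-0.05619755033616095, 0.0, 0.0, 0.0, 0.0], 'mount': [[0.9999997090184849, -0.0006786305598043414, -0.0003484587589895737, -0.0001259759983038844], [0.0007498113000548766, 0.9584978796988584, 0.28509867133293565, -0.07995052860261052], [0.000140520310727905, -0.2850988496528077, 0.9584981096385562, -0.14643926913482272], [0.0, 0.0, 0.0, 1.0]]}
```

View pics/scene0.png

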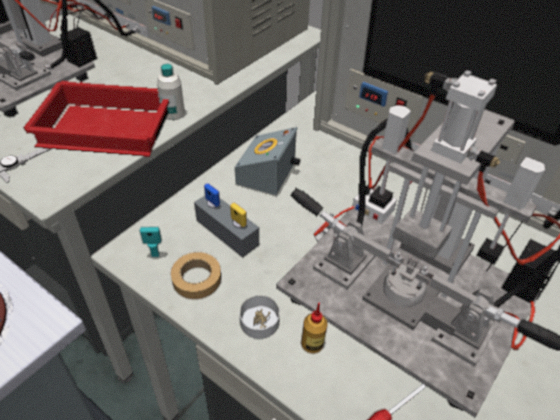

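View pics/side0.png

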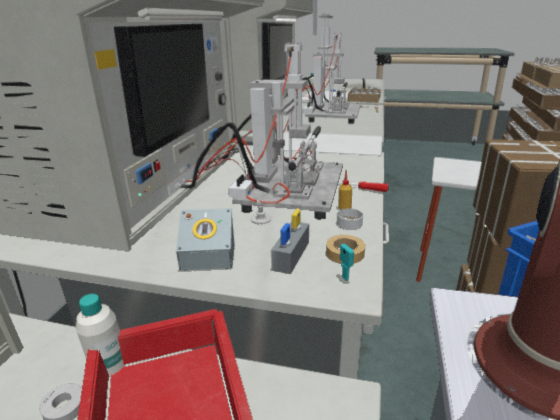

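Scene view: yellow head is near (238,214), blue near (212,194), and the box's yellow ring near (265,146). Side view: yellow is near (296,218), blue near (285,235), and the ring near (204,229). I'll triangulate these three.

```bash
cat > h.py <<'E'
import numpy as np,cv2
from scipy.spatial.transform import Rotation as Ro
def tool(s): 
    q=s["tool_rot"];return Ro.from_quat([q[1],q[2],q[3],q[0]]).as_matrix(),np.array(s["tcp_pos"])
def cam(d,s=None):
    """returns K,D,Rwc (cam->world),origin"""
    if "mount" in d:
        R,p=tool(s);M=d["mount"];return d["K"],d["D"],R@M[:3,:3],R@M[:3,3]+p
    return d["K"],d["D"],d["R"].T,-d["R"].T@d["t"]
def ray(c,px):
    u=cv2.undistortPoints(np.array(px,float).reshape(-1,1,2),c[0],c[1]).reshape(-1,2)
    v=np.c_[u,np.ones(len(u))]@c[2].T
    return v/np.linalg.norm(v,axis=1)[:,None]
def tri(rays):
    A=0;b=0
    for o,v in rays:
        P=np.eye(3)-np.outer(v,v);A=A+P;b=b+P@o
    x=np.linalg.solve(A,b);return x,[float(np.linalg.norm((np.eye(3)-np.outer(v,v))@(x-o))) for o,v in rays]
def onz(c,px,z):
    v=ray(c,px);return c[3]+v*((z-c[3][2])/v[:,2])[:,None]
def proj(c,X):
    X=np.atleast_2d(X);r=cv2.Rodrigues(c[2].T)[0];return cv2.projectPoints(X,r,-c[2].T@c[3],c[0],c[1])[0].reshape(-1,2)
def blobs(img,lo,hi,roi,n=1):
    x0,y0,x1,y1=roi;m=cv2.inRange(cv2.cvtColor(img[y0:y1,x0:x1],cv2.COLOR_RGB2HSV),lo,hi)
    c=sorted(cv2.findContours(m,cv2.RETR_EXTERNAL,cv2.CHAIN_APPROX_NONE)[0],key=cv2.contourArea)[-n:]
    return [k.reshape(-1,2)+[x0,y0] for k in c[::-1]]
YEL=((20,120,100),(33,255,255));BLU=((105,120,60),(125,255,255))
def mid(k): 
    m=cv2.moments(k.astype(np.int32).reshape(-1,1,2));return np.array([m["m10"],m["m01"]])/m["m00"]
E
python3 - <<'E'
from station import ctrl
from h import *
sc=ctrl.snapshot("scene");si=ctrl.snapshot("side")
C=cam(sc);S=cam(si);print(C[3],S[3])
for n,h,r1,r2 in(("yel",YEL,(222,195,255,235),(286,205,306,232)),("blu",BLU,(198,178,225,208),(274,222,296,250)),("ring",YEL,(245,132,285,162),(185,212,222,245))):
    k1=blobs(sc["frame"],*h,r1)[0];k2=blobs(si["frame"],*h,r2)[0]
    if n=="ring": p1,p2=np.array(cv2.fitEllipse(k1.astype(np.int32))[0]),np.array(cv2.fitEllipse(k2.astype(np.int32))[0])
    else: p1,p2=mid(k1),mid(k2)
    print(n,p1,p2,cv2.contourArea(k1.astype(np.int32)),cv2.contourArea(k2.astype(np.int32)),tri([(C[3],ray(C,p1)[0]),(S[3],ray(S,p2)[0])]))
E
```

```text
[-0.03108434 -0.67969616  0.71694996] [0.27663216 0.4765101  0.4594437 ]
yel [237.9928401  214.02386635] [295.60199005 218.17910448] 209.5 100.5 (array([ 0.4306279 , -0.24838985,  0.07429272]), [0.0013533643773742524, 0.0013533643773743103])
blu [211.71178637 194.39779006] [284.90384615 233.58717949] 181.0 130.0 (array([ 0.43837977, -0.17901949,  0.07402857]), [0.0014830292775998156, 0.0014830292775998317])
ring [265.36755371 145.84724426] [204.24101257 228.5891571 ] 188.0 337.5 (array([ 0.60857781, -0.16612496,  0.07422593]), [0.0017003518985434724, 0.0017003518985435864])
```

Heights match the text: heads at 0.074 (expected 0.074), key spacing 69.8 mm, ring at z 0.074. Next I'll work out a route to a viewpoint over both places and check where the rig's handle is.

```bash
cat >> h.py <<'E'
def down(az):
    x=np.array([np.cos(az),np.sin(az),0]);z=np.array([0,0,-1.]);return np.c_[x,np.cross(z,x),z]
def delta(s,p,R):
    R0,p0=tool(s);return np.round(np.r_[R0.T@(np.array(p)-p0)*1000,Ro.from_matrix(R0.T@R).as_rotvec(degrees=True)],1)
E
python3 - <<'E'
from station import ctrl
from h import *
sc=ctrl.snapshot("scene");si=ctrl.snapshot("side")
C=cam(sc);S=cam(si);s=ctrl.state()
print(delta(s,(.5,.16,.28),down(np.radians(31))))
s2=dict(s);R=down(np.radians(31));q=Ro.from_matrix(R).as_quat();s2["tool_rot"]=q[[3,0,1,2]];s2["tcp_pos"]=[.5,.16,.28]
print(delta(s2,(.5,-.16,.30),down(np.radians(-6.4))))
print("handle",tri([(C[3],ray(C,(297,193))[0]),(S[3],ray(S,(318,129))[0])]))
print(C[2][:,2],S[2][:,2])
E
```

```text
[-321.2  409.4  -42.5    0.     0.    38. ]
[-164.8  274.3  -20.     0.     0.    37.4]
handle (array([ 0.40269735, -0.38995748,  0.23324877]), [0.0030127519958919966, 0.0030127519958920205])
[ 0.55823655  0.42907923 -0.71011475] [ 0.22176095 -0.877354   -0.4255256 ]
```

View pics/wrist0.png

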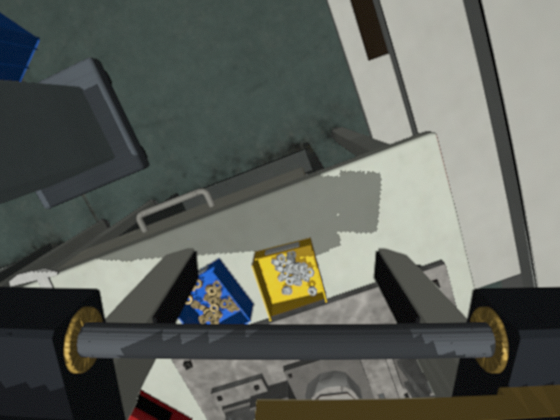

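The handle tip is about 0.14 m beyond the key (y ≈ -0.39, z ≈ 0.23), so approaching from above clears it. I'm moving along an arc to the viewpoint.

Request:
drive_tool:
  moves:
    - [[0,-0.035,0.045,-0.005,0,0,4],[0,-0.07,0.09,-0.01,0,0,9],[0,-0.11,0.14,-0.015,0,0,13],[0,-0.15,0.19,-0.02,0,0,18],[0,-0.19,0.24,-0.025,0,0,23],[0,-0.23,0.295,-0.03,0,0,28],[0,-0.27,0.345,-0.035,0,0,33],[0,-0.31,0.395,-0.042,0,0,38]]

```text
time: 1.35
tcp_pos: [0.4842, 0.1865, 0.2786]
tool_rot: [-0.0, 0.964, 0.266, 0.0]
ft_force: [1.2, 0.4, -0.1]
finger_gap: 0.999
```

Request:
drive_tool:
  moves:
    - [[0,-0.03,0.05,-0.003,0,0,6],[0,-0.06,0.1,-0.006,0,0,12],[0,-0.09,0.15,-0.01,0,0,18],[0,-0.12,0.2,-0.014,0,0,25],[0,-0.145,0.24,-0.017,0,0,31],[0,-0.165,0.275,-0.02,0,0,37.4],[0,-0.165,0.275,-0.02,0,0,37.4]]

```text
time: 2.22
tcp_pos: [0.4829, -0.1365, 0.2988]
tool_rot: [0.001, 0.998, -0.06, 0.001]
ft_force: [0.2, 1.2, -0.3]
finger_gap: 0.997
```

```bash
python3 - <<'E'
from station import ctrl
from h import *
s=ctrl.state();w=ctrl.snapshot("wrist");print(s["time"],s["tcp_pos"],s["joints"].round(3))
cv2.imwrite("pics/w1.png",w["frame"][:,:,::-1])
W=cam(w,s);print(tool(s)[0].round(3),proj(W,[[.4306,-.2484,.074],[.4384,-.179,.074],[.6086,-.1661,.074]]))
E
```

```text
2.225 [ 0.48293931 -0.13648289  0.29875626] [-0.119  0.348  0.488  1.76  -0.181  1.077  0.311]
[[ 0.993 -0.119  0.001]
 [-0.119 -0.993 -0.002]
 [ 0.001  0.002 -1.   ]] [[253.57761543 278.37040035]
 [251.36730729 222.94954538]
 [401.35637783 194.53395202]]
```

View pics/w1.png

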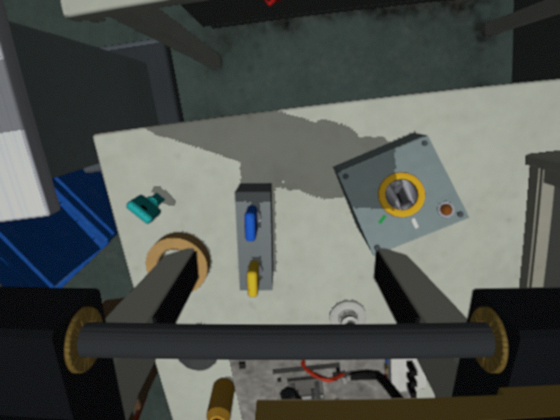

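From above: yellow key is at (253,279) and blue at (251,223). The box face is rotated, with ring at (402,194), white mark at (415,224) and green mark at (383,218). Front edge corners are about (335,167) and (425,135), so upslope points to azimuth ≈ -67°. I'll refine this with three views.

```bash
python3 - <<'E'
from station import ctrl
from h import *
sc=ctrl.snapshot("scene");si=ctrl.snapshot("side");s=ctrl.state();w=ctrl.snapshot("wrist")
C=cam(sc);S=cam(si);W=cam(w,s);print(s["tcp_pos"])
P={}
for n,h,r1,r2,r3 in(("yel",YEL,(222,195,255,235),(286,205,306,232),(235,250,275,305)),("blu",BLU,(198,178,225,208),(274,222,296,250),(235,195,270,245)),("ring",YEL,(245,132,285,162),(185,212,222,245),(370,165,435,225))):
    ps=[]
    for f,r in((sc,r1),(si,r2),(w,r3)):
        k=blobs(f["frame"],*h,r)[0];ps.append(np.array(cv2.fitEllipse(k.astype(np.int32))[0]) if n=="ring" else mid(k))
    R=[(c[3],ray(c,p)[0]) for c,p in zip((C,S,W),ps)]
    print(n,ps[2],tri(R),tri(R[::2])[0]);P[n]=tri(R)[0]
d=P["blu"]-P["yel"];print("stand",np.linalg.norm(d),np.degrees(np.arctan2(d[1],d[0])))
g=cv2.cvtColor(w["frame"],cv2.COLOR_RGB2GRAY)
c=np.array([[335,167],[425,135],[467,214]],np.float32).reshape(-1,1,2)
cv2.cornerSubPix(g,c,(4,4),(-1,-1),(3,50,.01));c=c.reshape(-1,2);print(c)
A=onz(W,c[:2],.05);B=onz(W,c[2:],.098)[0];e=A[1]-A[0];print("front",A,np.linalg.norm(e),np.degrees(np.arctan2(e[1],e[0])))
f=B-A[1];print("side",B,np.linalg.norm(f[:2]),np.degrees(np.arctan2(f[1],f[0])),"centre from corners",(A[0]+B)/2)
hsv=cv2.cvtColor(w["frame"],cv2.COLOR_RGB2HSV)
for n,lo,hi,(x0,y0,x1,y1) in(("white",(0,0,190),(180,45,255),(405,216,425,232)),("green",(45,90,60),(85,255,255),(372,208,394,228))):
    k=blobs(w["frame"],lo,hi,(x0,y0,x1,y1))
    if k: print(n,mid(k[0]) if len(k[0])>3 else k[0])
v=cv2.resize(w["frame"][120:320,220:480,::-1],None,fx=3,fy=3,interpolation=2);cv2.imwrite("pics/w2.png",v)
E
```

```text
[ 0.48361679 -0.13107844  0.2979396 ]
yel [251.45941686 288.39085894] (array([ 0.42956219, -0.25082405,  0.07572483]), [0.0017448889022337237, 0.003185238063217691, 0.003129875284951113]) [ 0.42865231 -0.25182651  0.07966081]
blu [250.07475083 228.49280177] (array([ 0.43782662, -0.17884845,  0.07464918]), [0.0018695961887970273, 0.0014645203661481758, 0.0008203624430919457]) [ 0.43803205 -0.17916315  0.07633045]
ring [401.35873413 201.17492676] (array([ 0.60882988, -0.16609765,  0.07423255]), [0.00204463476826789, 0.0019018516958046044, 0.00020653140682636576]) [ 0.6091858  -0.16611196  0.07556864]
stand 0.0724565028639234 83.44982699086508
[[335. 167.]
 [425. 135.]
 [467. 214.]]
front [[ 0.54065726 -0.12413139  0.05      ]
 [ 0.64480631 -0.09858018  0.05      ]] 0.10723753586686166 13.784305315937727
side [ 0.6715754  -0.18054487  0.098     ] 0.08622525579044035 -71.91332978147652 centre from corners [ 0.60611633 -0.15233813  0.074     ]
white [413.9047619  229.23809524]
green [381.97368421 224.49122807]
```

View pics/w2.png

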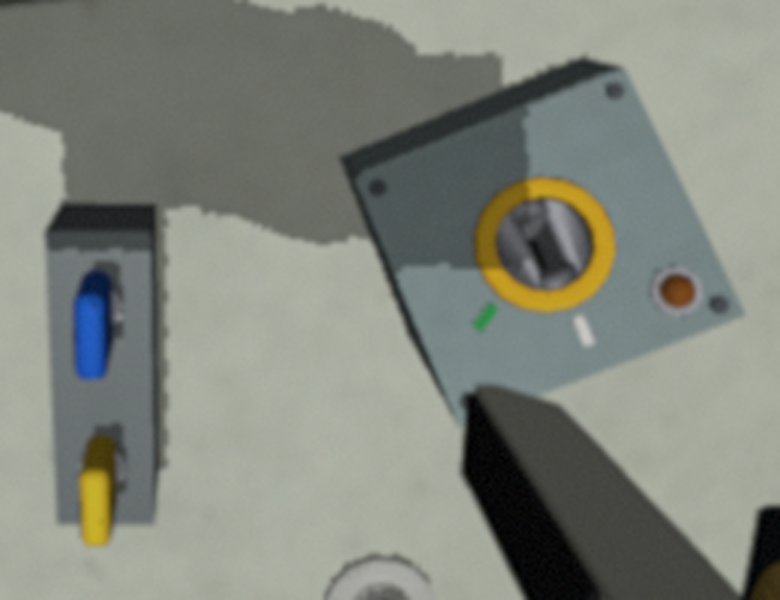

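The crop shows front face screws at (376,187) and (614,90), back-right screw at (718,304), and the white mark at (584,331). I'll get the yaw from these.

```bash
python3 - <<'E'
from station import ctrl
from h import *
s=ctrl.state();s["tcp_pos"]=np.array([ 0.48361679,-0.13107844,0.2979396])
w=ctrl.snapshot("wrist");s2=ctrl.state();print(s2["tcp_pos"],s2["joint_velocities"].round(3))
W=cam(w,s)
px=lambda *a:[np.array(p)/3+[220,120] for p in a]
A=onz(W,px((376,187),(614,90)),.055);B=onz(W,px((718,304)),.093)[0]
e=A[1]-A[0];f=B-A[1];print(A,B,np.linalg.norm(e),np.degrees(np.arctan2(e[1],e[0])),np.linalg.norm(f[:2]),np.degrees(np.arctan2(f[1],f[0])),(A[0]+B)/2)
a=np.radians(28);c=np.array([.6088,-.1661,.0745])
for yaw in(-70,-68,-66,-64):
    y=np.radians(yaw);n=np.array([-np.sin(a)*np.cos(y),-np.sin(a)*np.sin(y),np.cos(a)])
    X=np.array([np.cos(a)*np.cos(y),np.cos(a)*np.sin(y),np.sin(a)]);Y=np.cross(n,X);r=[]
    for p in px((584,331),(485,317),(614,90),(376,187),(718,304)):
        v=ray(W,p)[0];q=W[3]+v*(n@(c-W[3])/(n@v))-c;r.append((round(np.degrees(np.arctan2(q@Y,q@X)),1),round(1000*np.linalg.norm(q),1)))
    print(yaw,r)
E
```

```text
[ 0.48370631 -0.13074288  0.29795239] [-0.002 -0.001  0.006  0.001  0.002  0.    -0.003]
[[ 0.55058402 -0.14218469  0.055     ]
 [ 0.64237    -0.11459918  0.055     ]] [ 0.66600454 -0.18973426  0.093     ] 0.09584167319287548 16.727709735853026 0.07876466095748241 -72.53847656907257 [ 0.60829428 -0.16595947  0.074     ]
-70 [(np.float64(-2.8), np.float64(34.8)), (np.float64(-64.1), np.float64(34.9)), (np.float64(130.3), np.float64(64.5)), (np.float64(-135.5), np.float64(66.2)), (np.float64(44.5), np.float64(63.8))]
-68 [(np.float64(-4.6), np.float64(34.8)), (np.float64(-65.8), np.float64(34.8)), (np.float64(128.6), np.float64(64.2)), (np.float64(-137.4), np.float64(66.2)), (np.float64(42.6), np.float64(63.7))]
-66 [(np.float64(-6.3), np.float64(34.8)), (np.float64(-67.6), np.float64(34.8)), (np.float64(126.8), np.float64(63.9)), (np.float64(-139.3), np.float64(66.3)), (np.float64(40.7), np.float64(63.6))]
-64 [(np.float64(-8.1), np.float64(34.8)), (np.float64(-69.4), np.float64(34.7)), (np.float64(125.1), np.float64(63.7)), (np.float64(-141.2), np.float64(66.5)), (np.float64(38.8), np.float64(63.4))]
```

All cues agree on box yaw ≈ -73.3° and keyway ≈ (0.6087, -0.166, 0.0745). Next is a spot above the yellow key for one close look.

```bash
python3 - <<'E'
from station import ctrl
from h import *
print(delta(ctrl.state(),(.43,-.249,.17),down(np.radians(-6.3))))
E
```

```text
[-4.050e+01  1.235e+02  1.278e+02 -1.000e-01  0.000e+00  1.000e-01]
```

Request:
drive_tool:
  moves:
    - [[0,-0.015,0.04,0.035,0,0,0],[0,-0.03,0.08,0.075,0,0,0],[0,-0.04,0.11,0.11,0,0,0],[0,-0.0405,0.1235,0.128,0,0,0],[0,-0.0405,0.1235,0.128,0,0,0],[0,-0.0405,0.1235,0.128,0,0,0]]

```text
time: 3.22
tcp_pos: [0.4306, -0.2496, 0.1708]
tool_rot: [-0.0, 0.999, -0.055, 0.001]
ft_force: [-0.1, 0.2, -0.5]
finger_gap: 1.002
```

```bash
python3 - <<'E'
from station import ctrl
from h import *
s=ctrl.state();w=ctrl.snapshot("wrist");W=cam(w,s);print(s["time"],s["tcp_pos"],abs(s["joint_velocities"]).max())
f=w["frame"];e=proj(W,[.43,-.249,.092])[0];print("expect",e)
hsv=cv2.cvtColor(f,cv2.COLOR_RGB2HSV)
k=blobs(f,*YEL,(220,150,340,330))[0];print(cv2.minAreaRect(k.astype(np.int32)),k.min(0),k.max(0))
cv2.imwrite("pics/w3.png",cv2.resize(f[130:330,180:380,::-1],None,fx=3,fy=3,interpolation=2))
print(onz(W,[k.min(0),k.max(0)],.092))
E
```

```text
3.225 [ 0.43056551 -0.249572    0.17076587] 0.011335976555481422
expect [285.5575017  226.00460716]
((285.5, 223.0), (42.0, 13.0), 90.0) [279 202] [292 244]
[[ 0.42749237 -0.23149513  0.092     ]
 [ 0.43301129 -0.26274031  0.092     ]]
```

View pics/w3.png

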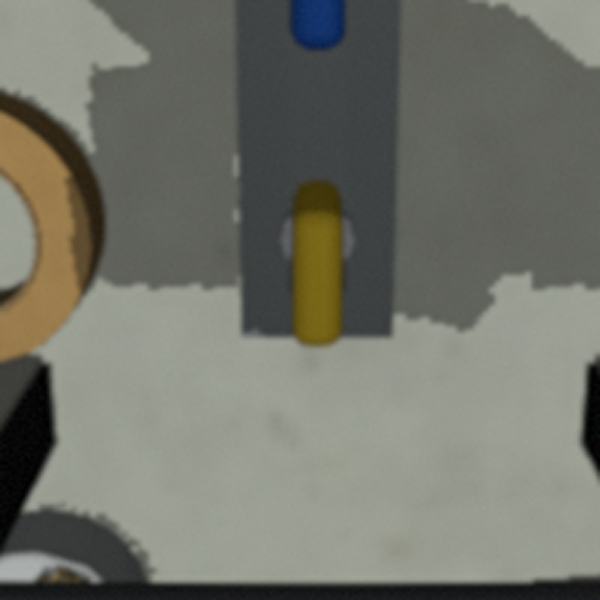

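The crop shows the yellow head at x 291–343, y 181–345, with the shoulder disc centred near (317,240). That is full-frame (285.7,210). I'll check it against my estimate.

```bash
python3 - <<'E'
from station import ctrl
from h import *
s=ctrl.state();w=ctrl.snapshot("wrist");W=cam(w,s);f=lambda p:np.array(p)/3+[180,130]
print("centre from shoulder",onz(W,[f((317,240))],.056))
print("head low end (far, -y) top",onz(W,[f((317,345))],.090),"+y end at z~.06-.09",onz(W,[f((317,181))],.06),onz(W,[f((317,181))],.075))
print("stand corners",onz(W,[f((243,336)),f((392,336))],.05), "blue end top",onz(W,[f((318,48))],.09))
print(delta(s,(.43,-.249,.077),down(np.radians(-6.3))))
E
```

```text
centre from shoulder [[ 0.43038593 -0.24842734  0.056     ]]
head low end (far, -y) top [[ 0.42859574 -0.2639854   0.09      ]] +y end at z~.06-.09 [[ 0.43222838 -0.23167135  0.06      ]] [[ 0.43258937 -0.22811735  0.075     ]]
stand corners [[ 0.4068353  -0.27547768  0.05      ]
 [ 0.44776792 -0.28003524  0.05      ]] blue end top [[ 0.43641989 -0.19512883  0.09      ]]
[-0.9 -0.5 94.  -0.  -0.1  0. ]
```

Four cues agree on the key axis at (0.4303, -0.2485). I'm descending and gripping at z 0.078.

Request:
drive_tool:
  moves:
    - [[0.3,-0.001,-0.001,0.04,0,0,0],[0.5,-0.001,-0.001,0.075,0,0,0],[0.5,-0.001,-0.001,0.093,0,0,0],[0.5,-0.001,-0.001,0.093,0,0,0],[1,-0.001,-0.001,0.093,0,0,0],[1,-0.001,-0.001,0.093,0,0,0],[1,-0.001,-0.001,0.093,0,0,0],[1,-0.001,-0.001,0.093,0,0,0]]

```text
time: 4.32
tcp_pos: [0.4287, -0.2497, 0.0775]
tool_rot: [0.0, 0.998, -0.056, 0.0]
ft_force: [0.3, -0.6, -0.3]
finger_gap: 0.187
```

Request:
drive_tool:
  moves:
    - [[1,0,0,0,0,0,0],[1,0,0,0,0,0,0]]

```text
time: 4.58
tcp_pos: [0.4291, -0.2499, 0.0774]
tool_rot: [0.0, 0.998, -0.056, 0.001]
ft_force: [1.4, 0.4, 0.8]
finger_gap: 0.13
```

Gap 0.13 is 12.1 mm, so the key is held. Lifting.

Request:
drive_tool:
  moves:
    - [[1,0,0,-0.015,0,0,0],[1,0,0,-0.035,0,0,0],[1,0,0,-0.06,0,0,0],[1,0,0,-0.09,0,0,0],[1,0,0,-0.1,0,0,0],[1,0,0,-0.1,0,0,0],[1,0,0,-0.1,0,0,0]]

```text
time: 5.45
tcp_pos: [0.4278, -0.2491, 0.1763]
tool_rot: [-0.001, 0.998, -0.056, -0.001]
ft_force: [-0.8, 0.9, -0.9]
finger_gap: 0.127
```

```bash
cat >> h.py <<'E'
yaw=np.radians(-73.3);al=np.radians(28);KW=np.array([.6087,-.1661,.0745])
N=np.array([-np.sin(al)*np.cos(yaw),-np.sin(al)*np.sin(yaw),np.cos(al)])
UP=np.array([np.cos(al)*np.cos(yaw),np.cos(al)*np.sin(yaw),np.sin(al)]);BY=np.cross(N,UP)
R_INS=np.c_[BY,np.cross(-N,BY),-N]   # tool x = box y, z into face
E
python3 - <<'E'
from station import ctrl
from h import *
s=ctrl.state();print(s["time"],s["tcp_pos"],s["finger_gap"],s["joints"].round(2),s["ft_force"]);R,p=tool(s)
vs=[]
for n in("scene","side"):
    d=ctrl.snapshot(n);c=cam(d)
    q=proj(c,[p+R@[0,0,z] for z in(-.014,.022,.028,.060)]);print(n,q.round(1).tolist())
    x,y=q[1].astype(int);x0,y0=x-33,y-40
    vs.append(cv2.resize(d["frame"][y0:y0+66,x0:x0+66,::-1],(390,390),interpolation=2));print(x0,y0,"scale",390/66)
cv2.imwrite("pics/k1.png",np.hstack(vs))
print(R_INS.round(3))
E
```

```text
5.45 [ 0.42780396 -0.24909532  0.17625088] 0.1274415510267097 [ 0.18  0.49  0.45  1.95 -0.3   0.77  0.68] [-0.75011239  0.85761645 -0.92705307]
scene [[234.1, 164.2], [234.9, 181.3], [235.1, 184.0], [235.8, 198.2]]
201 141 scale 5.909090909090909
side [[296.1, 167.4], [296.2, 183.7], [296.3, 186.3], [296.4, 200.3]]
263 143 scale 5.909090909090909
[[ 0.958  0.254  0.135]
 [ 0.287 -0.846 -0.45 ]
 [ 0.     0.469 -0.883]]
```

View pics/k1.png

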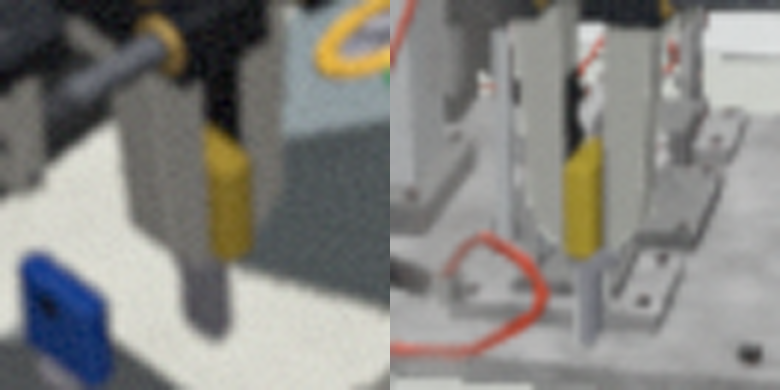

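The tip is at scene (236.2,197.7) and side (296.5,200.9), within 1 px of where a straight grip 60 mm above the tip would put it. Now the pre-insert pose.

```bash
python3 - <<'E'
from station import ctrl
from h import *
s=ctrl.state();print(s["tcp_pos"],delta(s,KW+N*.12,R_INS))
E
```

```text
[ 0.42787967 -0.24921705  0.17613681] [ 148.3 -154.6   -4.6  -27.7    5.8  -22.6]
```

Request:
drive_tool:
  moves:
    - [[1,0.024,-0.025,-0.015,-4,0.8,-3],[1,0.055,-0.06,-0.02,-9,2,-7],[1,0.09,-0.09,-0.018,-14,3,-11],[1,0.115,-0.12,-0.014,-19,4,-15],[1,0.135,-0.14,-0.009,-24,5,-19],[1,0.1483,-0.1546,-0.0046,-27.7,5.8,-22.6],[1,0.1483,-0.1546,-0.0046,-27.7,5.8,-22.6],[1,0.1483,-0.1546,-0.0046,-27.7,5.8,-22.6]]

```text
time: 6.55
tcp_pos: [0.5921, -0.1143, 0.1819]
tool_rot: [0.24, 0.96, 0.139, 0.035]
ft_force: [-0.6, -0.9, -0.3]
finger_gap: 0.128
```

```bash
python3 - <<'E'
from station import ctrl
from h import *
import time
s=ctrl.state();print(s["time"],s["tcp_pos"],KW+N*.12,s["finger_gap"],s["joints"].round(2),s["ft_force"])
for i in range(6): ctrl.snapshot("wrist")
s=ctrl.state();print(s["tcp_pos"],"off from axis",tool(s)[0].T@(KW+N*.12-s["tcp_pos"]))
print(delta(s,KW+N*.072,R_INS))
d=ctrl.snapshot("wrist");W=cam(d,s);f=d["frame"];cv2.imwrite("pics/w4.png",f[:,:,::-1])
print("kw",proj(W,[KW,KW+.032*UP]),"tip",proj(W,s["tcp_pos"]+tool(s)[0]@[0,0,.06]))
E
```

```text
6.55 [ 0.59213261 -0.1143131   0.18185954] [ 0.59251109 -0.11213955  0.18045371] 0.12783013510793304 [-0.5   0.66  0.69  1.83  0.11  0.6   0.24] [-0.58065061 -0.94395637 -0.30733512]
[ 0.59290343 -0.11380452  0.18229529] off from axis [ 9.23859594e-05 -2.37406193e-03  8.20220083e-04]
[ 0.  -2.5 48.8  0.1 -0.1 -0.2]
kw [[286.42111379 206.62837507]
 [286.57602823 243.62497066]] tip [[286.7796945  237.00404317]]
```

View pics/w4.png

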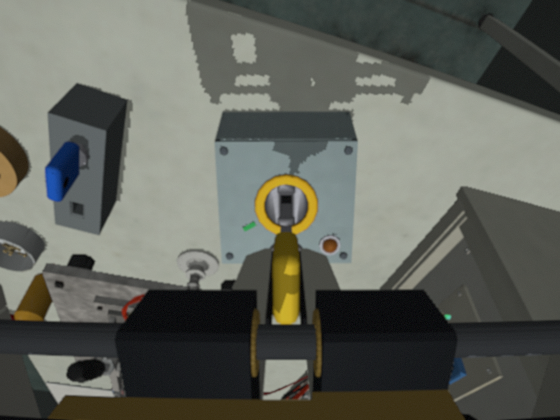

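The box is square in view. The ring is centred at about (287,205), against a predicted (286.4,206.6) for the face plane. I'll check the ring fit numerically before inserting.

```bash
python3 - <<'E'
from station import ctrl
from h import *
s=ctrl.state();d=ctrl.snapshot("wrist");W=cam(d,s)
k=blobs(d["frame"],*YEL,(245,165,330,250))[0].astype(np.int32);k=k[k[:,1]<228]
e=cv2.fitEllipse(k);print(e)
v=ray(W,e[0])[0];o=KW+.003*N;q=W[3]+v*(N@(o-W[3])/(N@v))-o;print("ring off mm: BY,UP",1000*q@BY,1000*q@UP)
a=cv2.inRange(d["frame"],(0,0,0),(60,60,60))[180:230,265:310]
k=max(cv2.findContours(a,0,1)[0],key=cv2.contourArea);print(cv2.minAreaRect(k),"+[265,180]")
# screws (face corners)
px=[(223,151),(348,151),(230,256),(342,256)]
for p in px:
    v=ray(W,p)[0];q=W[3]+v*(N@(KW-W[3])/(N@v))-KW;print(p,(1000*q@BY).round(1),(1000*q@UP).round(1))
E
```

```text
((285.603759765625, 203.33302307128906), (51.800086975097656, 58.428070068359375), 88.175537109375)
ring off mm: BY,UP -0.4640102075615362 -3.9188421804178297
((21.0, 26.5), (23.0, 12.0), 90.0) +[265,180]
(223, 151) -48.4 -45.1
(348, 151) 47.7 -44.7
(230, 256) -47.4 42.7
(342, 256) 46.8 43.2
```

Request:
drive_tool:
  moves:
    - [[1,0,-0.0025,0.02,0,0,0],[1,0,-0.0025,0.04,0,0,0],[1,0,-0.0025,0.05,0,0,0],[1,0,-0.0025,0.05,0,0,0],[1,0,-0.0025,0.05,0,0,0],[1,0,-0.0025,0.05,0,0,0]]

```text
time: 7.7
tcp_pos: [0.5999, -0.1327, 0.1371]
tool_rot: [0.24, 0.96, 0.141, 0.037]
ft_force: [0.2, 0.6, 0.1]
finger_gap: 0.127
```

```bash
cat > st.py <<'E'
from station import ctrl
from h import *
s=ctrl.state();R,p=tool(s);q=p-KW
print(s["time"],"along N %.1f BY %.1f UP %.1f mm"%tuple(1000*np.array([q@N,q@BY,q@UP])),"gap",round(s["finger_gap"],3),"F tool",(R.T@s["ft_force"]).round(1),"T",(R.T@s["torque"]).round(2),"rot from ins",Ro.from_matrix(R_INS.T@R).as_rotvec(degrees=True).round(1),"j",s["joints"].round(2))
E
python3 st.py
python3 - <<'E'
from station import ctrl
from h import *
s=ctrl.state();R,p=tool(s)
vs=[]
for n in("scene","side"):
    d=ctrl.snapshot(n);c=cam(d);q=proj(c,[p+R@[0,0,.06],KW]);print(n,q.round(1).tolist())
    x,y=q[1].astype(int);vs.append(cv2.resize(d["frame"][y-45:y+25,x-35:x+35,::-1],(390,390),interpolation=2))
cv2.imwrite("pics/k2.png",np.hstack(vs))
E
```

```text
7.7 along N 71.5 BY 1.1 UP -1.1 mm gap 0.127 F tool [ 0.4 -0.4 -0.3] T [ 0.53 -0.07  0.03] rot from ins [-0.1  0.2  0.1] j [-0.44  0.73  0.65  1.85  0.09  0.5   0.25]
scene [[262.3, 141.4], [265.0, 146.5]]
side [[202.0, 225.3], [203.6, 227.9]]
```

View pics/k2.png

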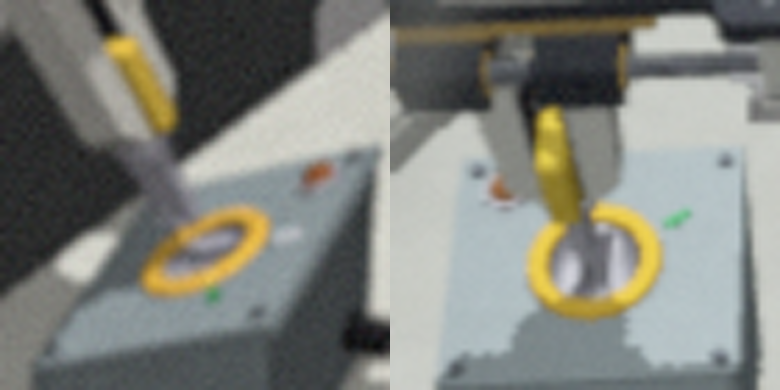

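The blade is lined up over the slot in both views. I'm inserting in stages, with a 0.6 mm sideways correction.

Request:
drive_tool:
  moves:
    - [[1,-0.0006,0.0005,0.006,0,0,0],[1,-0.0006,0.0005,0.012,0,0,0],[1,-0.0006,0.0005,0.016,0,0,0],[1,-0.0006,0.0005,0.02,0,0,0],[1,-0.0006,0.0005,0.022,0,0,0],[1,-0.0006,0.0005,0.022,0,0,0]]

```text
time: 8.55
tcp_pos: [0.6021, -0.1442, 0.1174]
tool_rot: [0.241, 0.96, 0.14, 0.036]
ft_force: [0.8, -2.2, 0.1]
finger_gap: 0.13
```

```bash
python3 st.py
```

```text
8.55 along N 48.6 BY -0.0 UP -0.1 mm gap 0.13 F tool [0.1 2.1 1.1] T [ 0.02 -0.04 -0.02] rot from ins [-0.2  0.1  0.1] j [-0.41  0.76  0.64  1.86  0.09  0.45  0.26]
```

Tip is 11 mm inside with almost no force. Now pushing home, 21 mm further.

Request:
drive_tool:
  moves:
    - [[1,0,0,0.005,0,0,0],[1,0,0,0.01,0,0,0],[1,0,0,0.014,0,0,0],[1,0,0,0.017,0,0,0],[1,0,0,0.02,0,0,0],[1,0,0,0.0215,0,0,0],[1,0,0,0.0225,0,0,0],[1,0,0,0.0225,0,0,0]]

```text
time: 9.55
tcp_pos: [0.6052, -0.1538, 0.0983]
tool_rot: [0.24, 0.96, 0.14, 0.037]
ft_force: [-0.9, -0.1, 7.5]
finger_gap: 0.127
```

```bash
python3 st.py
```

```text
9.55 along N 27.0 BY 0.2 UP -0.1 mm gap 0.127 F tool [-0.9  3.4 -6.7] T [-0.5  -0.31 -0.08] rot from ins [-0.1  0.1  0.1] j [-0.38  0.8   0.62  1.86  0.08  0.41  0.26]
```

The shoulder is in contact: TCP is 27 mm out with an axial reaction of 6.7 N. I'll press slightly more to confirm, then turn.

Request:
drive_tool:
  moves:
    - [[1,0,0,0.001,0,0,0],[1,0,0,0.001,0,0,0],[1,0,0,0.001,0,0,0]]

```text
time: 9.93
tcp_pos: [0.6053, -0.1539, 0.0982]
tool_rot: [0.24, 0.96, 0.14, 0.037]
ft_force: [-2.7, 2.1, 13.3]
finger_gap: 0.128
```

```bash
python3 st.py
```

```text
9.925 along N 26.9 BY 0.2 UP -0.1 mm gap 0.128 F tool [ -1.9   3.8 -13.1] T [-0.4  -0.71 -0.03] rot from ins [-0.1  0.1  0.1] j [-0.38  0.8   0.62  1.86  0.08  0.41  0.26]
```

Request:
drive_tool:
  moves:
    - [[1,0,0,0,0,0,7],[1,0,0,0,0,0,14],[1,0,0,0,0,0,22],[1,0,0,0,0,0,30],[1,0,0,0,0,0,38],[1,0,0,0,0,0,46],[1,0,0,0,0,0,52],[1,0,0,0,0,0,56]]

```text
time: 10.92
tcp_pos: [0.6047, -0.1538, 0.0981]
tool_rot: [0.195, 0.913, -0.328, 0.145]
ft_force: [-5.4, 4.0, 14.1]
finger_gap: 0.127
```

```bash
python3 st.py
```

```text
10.925 along N 26.9 BY -0.3 UP -0.3 mm gap 0.127 F tool [ -0.7   4.4 -14.9] T [-1.   -0.44 -0.16] rot from ins [-0.   0.1 56.2] j [-0.49  0.87  0.82  1.86 -0.33  0.43 -0.33]
```

Request:
drive_tool:
  moves:
    - [[1,0,0,0,0,0,4],[1,0,0,0,0,0,8],[1,0,0,0,0,0,11],[1,0,0,0,0,0,14],[1,0,0,0,0,0,14],[1,0,0,0,0,0,14]]

```text
time: 11.68
tcp_pos: [0.6042, -0.1537, 0.0979]
tool_rot: [0.176, 0.867, -0.436, 0.167]
ft_force: [-5.0, 3.9, 15.4]
finger_gap: 0.127
```

```bash
python3 st.py
```

```text
11.675 along N 26.8 BY -0.7 UP -0.6 mm gap 0.127 F tool [  1.3   4.4 -16. ] T [-1.16 -0.36 -0.09] rot from ins [ 0.   0.1 70.1] j [-0.51  0.89  0.87  1.87 -0.43  0.44 -0.48]
```

Request:
drive_tool:
  moves:
    - [[1,0,0,0,0,0,3],[1,0,0,0,0,0,5],[1,0,0,0,0,0,5],[1,0,0,0,0,0,5]]

```text
time: 12.18
tcp_pos: [0.6042, -0.1538, 0.0979]
tool_rot: [0.168, 0.847, -0.473, 0.174]
ft_force: [-5.1, 5.2, 15.1]
finger_gap: 0.123
```

```bash
python3 st.py
```

```text
12.175 along N 26.8 BY -0.7 UP -0.5 mm gap 0.123 F tool [  0.5   3.7 -16.3] T [-1.2  -0.2  -0.33] rot from ins [-0.   0.1 75. ] j [-0.52  0.9   0.89  1.87 -0.47  0.45 -0.54]
```

Request:
drive_tool:
  moves:
    - [[1,0,0,0,0,0,2],[1,0,0,0,0,0,4],[1,0,0,0,0,0,4],[1,0,0,0,0,0,4]]

```text
time: 12.68
tcp_pos: [0.6043, -0.1537, 0.0979]
tool_rot: [0.162, 0.831, -0.501, 0.18]
ft_force: [-5.7, 4.4, 15.0]
finger_gap: 0.129
```

```bash
python3 st.py
```

```text
12.675 along N 26.8 BY -0.6 UP -0.6 mm gap 0.129 F tool [  1.1   4.5 -15.9] T [-1.19 -0.17 -0.5 ] rot from ins [-0.   0.1 78.9] j [-0.52  0.9   0.9   1.87 -0.5   0.45 -0.58]
```

Torque is 0.5 N m against 0.06 friction, so the switch is at its stop. I'll ease the twist, open and back off.

Request:
drive_tool:
  moves:
    - [[1,0,0,-0.0005,0,0,-3],[1,0,0,-0.0005,0,0,-4],[0.6,0,0,-0.0005,0,0,-4],[0.6,0,0,-0.0005,0,0,-4],[0.6,0,0,-0.0005,0,0,-4],[0.6,0,0,-0.0005,0,0,-4]]

```text
time: 13.42
tcp_pos: [0.605, -0.1536, 0.0966]
tool_rot: [0.168, 0.847, -0.473, 0.175]
ft_force: [0.1, -0.2, 0.6]
finger_gap: 0.4
```

```bash
python3 st.py
```

```text
13.425 along N 25.6 BY 0.1 UP -1.2 mm gap 0.4 F tool [ 0.5  0.1 -0.5] T [ 0.   -0.53 -0.07] rot from ins [-0.   0.1 75.1] j [-0.52  0.9   0.89  1.86 -0.47  0.45 -0.54]
```

Request:
drive_tool:
  moves:
    - [[0.6,0,0,-0.015,0,0,-4],[0.6,0,0,-0.04,0,0,-4],[0.6,0,0,-0.07,0,0,-4],[0.6,0,0,-0.1,0,0,-4],[0.6,0,0,-0.12,0,0,-4],[0.6,0,0,-0.12,0,0,-4],[0.6,0,0,-0.12,0,0,-4]]

```text
time: 14.3
tcp_pos: [0.5882, -0.0999, 0.202]
tool_rot: [0.175, 0.863, -0.443, 0.168]
ft_force: [-0.2, 0.9, 0.5]
finger_gap: 0.402
```

```bash
python3 st.py; python3 - <<'E'
from station import ctrl
from h import *
s=ctrl.state();w=ctrl.snapshot("wrist");W=cam(w,s);p=proj(W,[KW,KW+.032*UP,KW+.042*N]);print(p)
sd=ctrl.snapshot("side");S=cam(sd);x,y=proj(S,KW)[0].astype(int);print(proj(S,[KW,KW+.042*N]))
a=cv2.resize(w["frame"][60:340,120:440],(457,400),interpolation=2);b=cv2.resize(sd["frame"][y-45:y+25,x-30:x+30],(343,400),interpolation=2)
cv2.imwrite("pics/f1.png",np.hstack([a,b])[:,:,::-1])
E
```

```text
14.3 along N 145.1 BY -0.6 UP -1.3 mm gap 0.402 F tool [-0.5 -0.3 -0.8] T [ 0.   -0.46 -0.01] rot from ins [-0.   0.1 71.1] j [-0.71  0.77  1.07  1.83 -0.34  0.67 -0.58]
[[287.89326618 200.69151367]
 [322.22525963 212.02867375]
 [288.33304394 215.16874964]]
[[203.57755162 227.91019416]
 [200.2854888  216.43245261]]
```

View pics/f1.png

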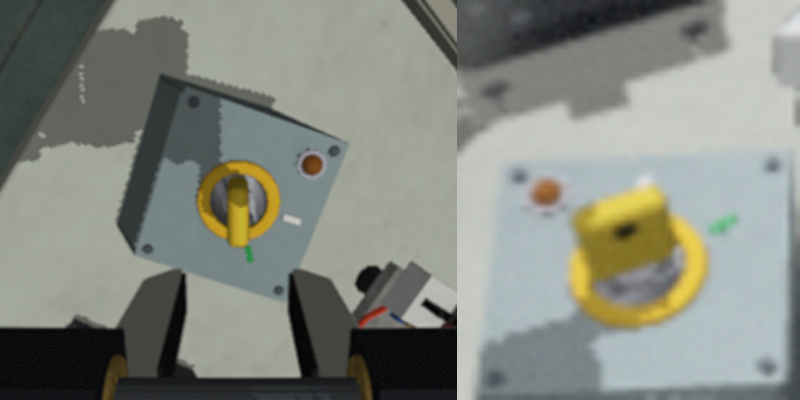

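The key stands seated about 70° from the white mark, which is the 60° stop plus the stated play. The arm is clear, so I'm handing in.

```bash
python3 -c "
from station import ctrl
print(ctrl.job_done())"
```

```text
the job is handed in; nothing more can be done
None
```

I took the yellow key out of the stand, pushed it home in the switch and turned it clockwise to its stop. I then released it, backed the gripper off and handed the job in at about 14.5 s of the 48 s allowed. `job_done()` reports no verdict, so I can't confirm that it passed.

- **Fully home:** the TCP came to 27 mm above the keyway mouth, against 28 mm expected. Pressing about 1 mm more raised the axial force from 7 to 13 N with no further travel, so the shoulder was on the face.
- **Turned to on:** the last reading was 0.5 N m at a tool turn of 79°, against about 0.06 N m of friction, so the switch was on its stop. The final pictures show the key about 70° from the white mark, which fits 60° plus the play. I inferred the switch angle from this and did not measure it directly.
- **Other objects:** the tool force was near zero after release. I saw no sign of touching the blue key or the bystanders, but I did not re-measure where they stand at the end.
- **Checks that disagreed:** one ring fit, with the key partly in front of it, put the keyway 4 mm downslope. I left it out because the face screws and the slot agreed with my estimate within 1 mm. My first estimate of the box's yaw was about 6° off and was corrected before I moved to the switch.

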